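# Clamp a battery pack in its test nest, then open the clamp

### The job

Two test nests with red-knobbed toggle clamps stand open on the bench, one loaded with a yellow battery pack and one with a blue. Swing the clamp of the nest with the yellow pack over centre so that it comes down onto the pack, let go and leave it clamped by itself for two seconds so that the tester can read it, then swing the clamp back over centre to fully open and let go. Leave the yellow pack lying in its nest and leave the clamp on the blue pack open as it is.

Things in the scene. Friction and masses are not known exactly. Their poses are not given: they have to be found in the camera images.
- test_arm: clamp arm of the nest with the yellow pack. Origin: centre of its red 32 mm ball knob, which can be pinched along y, a finger each side, and turns easily between fingers. The frame turns with the arm: y along the level hinge axis; the hinge lies at (+115, 0, -40) mm in it. Closed: z up, x level from ball to hinge, ball 108 mm above the table (open: 164). Arm 14 mm wide, 10 mm rod at the ball
- test_clamp (a joint): angle of that arm, rad: 0 = closed, rubber foot on the pack; grows as it lifts; about 1.9 = fully open at its stop, leaning back past upright. Its own weight (0.24 kg) carries it shut below about 1.3 and open above about 1.45; under 4 N at the ball moves it. Its hinge is fixed 68 mm above the table, between steel cheeks 28 mm wide, tops at 80 mm
- yellow_pack: yellow battery pack with a black band, 70 x 50 x 28 mm, loose in a grey pocket (walls 16 mm high, 1.5 mm play) on a fixed aluminium base 170 x 90 x 12 mm; its top is 40 mm above the table. Origin: centre of its underside; x (its length) points to the clamp's hinge, 65 mm away, z up
- spare_clamp (a joint): angle of the identical clamp on the other nest, which holds a blue pack; same values; it stands open and is to be left alone
Not all that is in view belongs to the job. Several things have the shape of the yellow_pack; the one meant has the colours described above.

How it is judged (in metres and radians):
On the way:
1. the clamp is closed on the yellow pack and holds it by itself, untouched by the fingers, for 1.5 s (value of joint test_clamp below 0.08 rad and contact force between test_arm and yellow_pack above 0.5 N and contact force between test_arm and the fingers below 0.1 N), for 1.5 s.
At the end, for the whole second after the job is handed in: the clamp over the yellow pack is back fully open (above 1.75 rad) and at rest, the yellow pack lies in its nest within 15 mm and 10 degrees of where it was, and the other clamp is still fully open (value of joint each of test_clamp, spare_clamp above 1.75 rad and velocity of joint test_clamp below 0.1 rad/s and distance of yellow_pack from where it was at the start of the episode below 0.015 m and angle between yellow_pack's own z axis and vertical below 0.17 rad); the robot touches nothing.
It fails at once if the clamp on the blue pack is moved from its open stop (value of joint spare_clamp below 1.6 rad).
It fails at once if the yellow pack is pulled out of its nest (distance of yellow_pack from where it was at the start of the episode above 0.03 m).
It also fails if it takes over 54 s, if anything falls off the work surface, if the arm or the gripper's body presses on something with over 40 N, if the wrist force passes 120 N, or if a joint passes its speed limit or range.

### The arm

A 6-joint arm with a two-finger parallel gripper is mounted at the origin on the work surface. World frame = base frame: x ahead of the robot, y to its left, z up, the work surface at z = 0. Lengths are in mm, angles in rad, forces in N, time in s.
With the tool pointing down it reaches from about 200 to 875 mm from the base axis. Payload 3.4 kg.
Tool frame: the origin (TCP) lies at the very end of the fingers, on their centre line; the grasp point (between the pads) lies 19 mm behind it; z points along the fingers, y is the line along which they close (so a half turn about z gives the same grasp; the last joint's range is limited). The gripper opens to 94 mm and grips with 3 to 60 N. Pads are 16 mm wide; open, the fingers measure 119 mm over their backs; the gripper's body (75 mm by 177 mm) begins 78 mm behind the grasp point.
Start: joints at [1.172, 0.276, 1.505, -0, 1.361, -0.121], TCP at [157.705, 552.987, 205.493] pointing down, gripper open.
Joint ranges: [-2.89, 2.89], [-0.75, 2.08], [0.22, 2.7], [-1.18, 4.32], [0.11, 2.71], [-2.7, 2.7]. Speed limits (rad/s): [2.57, 2.57, 3.14, 3.14, 3.14, 3.14].

### API

Orientations are given as a unit quaternion [w, x, y, z].
In Python, from workcell import ctrl gives the robot as it stands.
- The arm moves only by the tool carry_out, never from a script. Its argument "series" is a list of rows, each an object with "delta_pos": the shift along the tool's x, y, z normalised to -1 to 1, where 1 is 500 mm, a list of three; "rot": the turn, a rotation vector about the tool's x, y, z normalised to -1 to 1, where 1 is 0.1 rad, a list of three. In form: [{"delta_pos": [x, y, z], "rot": [wx, wy, wz]}, ...]. A call has 1 to 8 rows; each row shifts and turns the commanded pose from where the row before left it, along the tool's axes as they then stand; what a row does not reach is not made up. A row lasts 1/8 s, in which the tool goes at most 62.5 mm and 10.7 degrees, less where a joint would pass 70% of its speed; a pose out of reach is approached as far as the arm can. A call with a number of a shift or a turn outside -1 to 1 is refused whole. A call with a gripper value outside its range is refused whole. "gripper" is the closure, from -1 (fully open) to 1 (shut), set as the call begins (left out, the last holds). The fingers move at their own pace and stop on an object; "force" is the grip in N (left out, the last holds). Time passes only in rows, so rows that do not move let the fingers close. It gives the time, the measured TCP pose, the force, the opening and the grip force at its end, in the units of the state.
- ctrl.read_state(): the state, without advancing time (a new reading comes with each control period).
- ctrl.snapshot(name): name is "side" or "top"; returns (picture, depth): 480x640x3 uint8, red, green, blue; 480x640 float32, mm along the optical axis (not along the pixel's ray), 0 where there is no reading.
- ctrl.get_calibration(name): a dict with "fovy" (degrees; the focal length in pixels is half the picture's height over the tangent of half this angle, whatever the lens; pixels are square), "cx", "cy" (the principal point, pixels), "k1" (the pictures are not rectified: a ray, as slopes to the right and down, at radius r is drawn at 1 + k1 r^2 times it, then the intrinsics apply), "position" and "rotation" of the camera in the world. Camera axes: x right, y down, z forward; pixel columns grow to the right and rows downward; lengths in mm; the calibration is good to about 2 mm. A picture is of the moment at which its call begins. get_calibration takes no time and is no camera call.
- ctrl.sign_off(): hands the job in; it is judged then, once.
The state is a dict: "time": time; "joint_pos": joint angles; "joint_velocities": joint speeds; "joint_efforts": joint torques, N m; "eef_pos": TCP position; "orientation": TCP orientation; "contact_force": force on the tool from outside, world axes, zero at the start; "ft_torque": the same for the moment, N m; "gripper_width": opening from 0.0 (shut) to 1.0 (fully open); "gripper_force": force on a finger pad.
Only numpy, scipy, OpenCV 4.12 (cv2) and the standard library are available. Lean on these libraries where they do the work, as an engineer would, in place of code of your own. Each camera call takes 0.05 s, during which the arm holds its last target. There are 200 camera calls.

## Working session

There is one attempt and no reset: what is moved stays moved. The work goes in short steps, Python scripts to look and compute and a tool call to move; the robot and the scene stay as the last step left them, time stands still between calls to the robot, and variables do not carry over. Pictures are saved under pics/ and viewed, at most 10 in all, crops included, and the job is handed in when it is done.

Besides the shell and the picture viewer there is one more tool, called as name([rows], argument=value, ...), one row to a line, values as JSON. carry_out: Moves the arm, as the interface text tells. Its arguments: {"type":"object","properties":{"series":{"type":"array"},"gripper":{"type":"number"},"force":{"type":"number"}},"required":["series"]}

```bash
mkdir -p pics; cat > h.py <<'E'
import numpy as np, cv2
from workcell import ctrl
def pts(name,d):
    c=ctrl.get_calibration(name); f=240/np.tan(np.radians(c['fovy'])/2)
    K=np.array([[f,0,c['cx']],[0,f,c['cy']],[0,0,1]])
    v,u=np.mgrid[:480,:640]
    p=np.stack([u,v],-1).reshape(-1,1,2).astype(float)
    n=cv2.undistortPoints(p,K,np.array([c['k1'],0,0,0.])).reshape(480,640,2)
    P=np.dstack([n,np.ones((480,640))])*d[...,None]
    R=np.array(c['rotation']); 
    if R.size==4:
        from scipy.spatial.transform import Rotation as Ro
        R=Ro.from_quat(np.roll(R,-1)).as_matrix()
    return P@R.reshape(3,3).T+np.array(c['position'])
def blobs(mask,minA=25):
    n,l,s,ce=cv2.connectedComponentsWithStats(mask.astype(np.uint8))
    return [(l==i,ce[i],s[i,4]) for i in range(1,n) if s[i,4]>=minA]
E
python3 - <<'E'
from h import *
for n in('top','side'):
    p,d=ctrl.snapshot(n); cv2.imwrite(f'pics/{n}0.png',p[...,::-1]); np.save(n+'_d.npy',d)
    W=pts(n,d); h=cv2.cvtColor(p,cv2.COLOR_RGB2HSV); H,S,V=h[...,0],h[...,1],h[...,2]
    for nm,m in(('red',((H<7)|(H>172))&(S>150)&(V>60)),('yel',(H>20)&(H<35)&(S>130)&(V>80)),('blue',(H>100)&(H<125)&(S>120)&(V>50))):
        for b,c,a in blobs(m): 
            q=W[b&(d>0)]; print(n,nm,c.round(),a,np.median(q,0).round() if len(q) else None, q.max(0).round() if len(q) else '')
print(ctrl.read_state()); print(ctrl.get_calibration('side'))
E
```

```text
top red [128.  85.] 304 [651. 229. 177.] [665. 242. 182.]
top red [436.  87.] 284 [ 663. -159.  178.] [ 677. -147.  182.]
top yel [429. 192.] 98 [ 560. -183.   41.] [ 567. -159.   44.]
top yel [434. 217.] 1108 [ 521. -190.   41.] [ 551. -162.   45.]
top blue [332.  54.] 704 [788. -32.  25.] [806.  17.  30.]
top blue [184. 189.] 91 [554. 189.  40.] [564. 210.  43.]
top blue [192. 212.] 1100 [519. 174.  40.] [550. 205.  44.]
side red [308. 131.] 163 [ 661. -152.  172.] [ 675. -141.  180.]
side red [ 91. 211.] 282 [647. 238. 173.] [658. 249. 181.]
side yel [362. 214.] 27 [ 561. -176.   40.] [ 565. -157.   41.]
side yel [381. 222.] 542 [ 522. -180.   39.] [ 552. -157.   42.]
side blue [619.  44.] 862 [  630. -1474.   147.] [  697. -1342.   151.]
side blue [214. 213.] 486 [785. -24.  21.] [802.  24.  29.]
side blue [  4. 231.] 25 [751. 329. 141.] [756. 334. 144.]
side blue [173. 314.] 87 [551. 199.  39.] [615. 217.  41.]
side blue [198. 321.] 1185 [516. 185.  39.] [550. 211.  42.]
{'time': 0.1, 'joint_pos': array([ 1.17197172e+00,  2.76552723e-01,  1.50597827e+00, -6.05245254e-06,
       
[... 188 characters left out ...]
': array([ 9.88119973e-04, -4.05454731e+01, -2.37780637e+01,  7.03596300e-02,
        2.98623811e-02, -3.54739836e-05]), 'eef_pos': array([157.51494131, 552.4876726 , 204.69054776]), 'orientation': array([-2.07958290e-04,  1.38462132e-01,  9.90367389e-01, -7.93515048e-04]), 'contact_force': array([ 0.51939581, -0.69042389, -0.88780054]), 'ft_torque': array([ 0.00653689,  0.03837055, -0.01417616]), 'gripper_force': 0.0, 'gripper_width': 0.9995914347553715}
{'fovy': 46.79099746314844, 'cx': 325.69473134495564, 'cy': 241.755732200969, 'k1': -0.1189588718747652, 'position': array([ -6.72003962, 448.04747553, 482.93362179]), 'rotation': array([ 0.20180245, -0.33234702,  0.80200183, -0.45344712])}
```

View pics/top0.png

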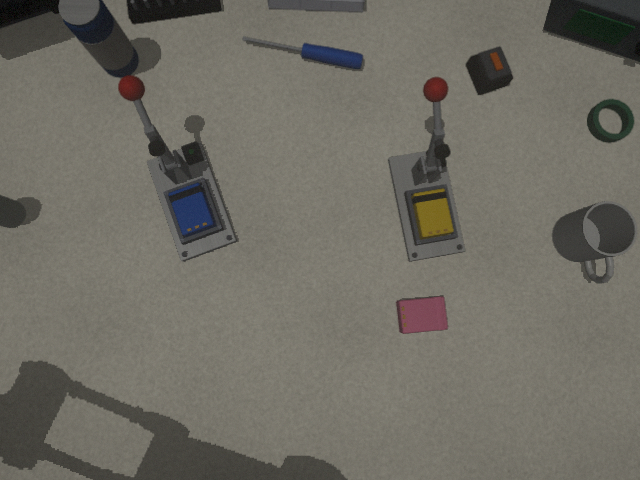

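View pics/side0.png

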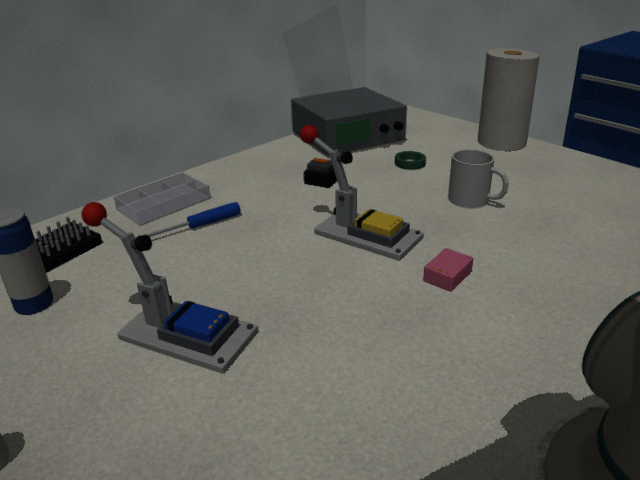

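The top view shows the clamp of the yellow pack with its knob at (436,88), leaning back. Things that could be taken for the pack:
- yellow pack with black band at (434,212)
- blue pack at (192,210)
- pink box at (422,314)
- black/orange battery at (489,70)

I choose the one at (434,212), and check it in a crop while measuring.

```bash
cat > m.py <<'E'
from h import *
from scipy.optimize import least_squares
def ball(n,near,R=16):
    p,d=ctrl.snapshot(n); W=pts(n,d); h=cv2.cvtColor(p,cv2.COLOR_RGB2HSV); H,S=h[...,0],h[...,1]
    m=((H<7)|(H>172))&(S>150)&(h[...,2]>50)&(d>0)&(np.linalg.norm(W[...,:2]-near,axis=2)<60)&(W[...,2]>80)
    q=W[m]
    s=least_squares(lambda c:np.linalg.norm(q-c,axis=1)-R,q.mean(0)-[0,0,10],loss='soft_l1')
    return s.x,p,d,W
E
python3 - <<'E'
from m import *
for n in('top','side'):
    c,p,d,W=ball(n,[655,-160]); print(n,'ball',c.round(1))
    m=(W[...,2]>36)&(W[...,2]<46)&(np.linalg.norm(W[...,:2]-[530,-186],axis=2)<60)&(d>0)
    r=cv2.minAreaRect(W[m][:,:2].astype(np.float32)); print('pack',r)
    m=(W[...,2]>8)&(W[...,2]<15)&(np.linalg.norm(W[...,:2]-[545,-186],axis=2)<120)&(d>0)
    print('base',cv2.minAreaRect(W[m][:,:2].astype(np.float32)))
    if n=='top': cv2.imwrite('pics/crop.png',cv2.resize(p[60:280,370:490,::-1],None,fx=2.7,fy=2.7))
E
```

```text
top ball [ 666.6 -162.   164.6]
pack ((541.2111206054688, -187.19873046875), (95.05480194091797, 50.32725524902344), 11.553821563720703)
base ((548.5552978515625, -186.02590942382812), (170.1006622314453, 91.25985717773438), 11.486837387084961)
side ball [ 668.5 -158.5  163. ]
pack ((541.8914794921875, -183.86012268066406), (94.11679077148438, 52.31401062011719), 11.702800750732422)
base ((550.291748046875, -182.0430908203125), (171.52125549316406, 93.03106689453125), 11.682669639587402)
```

View pics/crop.png

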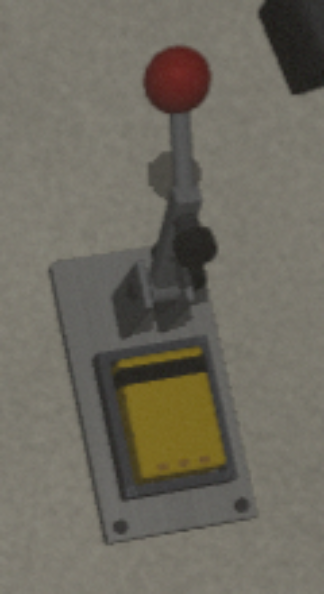

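The crop confirms the yellow pack with a black band under an open clamp, with the red ball at crop (178,80). Ball ≈ (667.5,-160.3,164), yaw ≈ 0.2025 and hinge ≈ (594,-175).

carry_out([
  {"delta_pos":[0,0,-0.03],"rot":[0,0,-0.8]},
  {"delta_pos":[0,0,-0.03],"rot":[0,0,-0.8]},
  {"delta_pos":[0,0,-0.03],"rot":[0,0,-0.8]},
  {"delta_pos":[0,0,-0.03],"rot":[0,0,-0.8]},
  {"delta_pos":[0,0,-0.03],"rot":[0,0,-0.8]},
  {"delta_pos":[0,0,0],"rot":[0,0,-0.8]},
  {"delta_pos":[0,0,0],"rot":[0,0,0]},
], gripper=-0.3, force=10)

```text
time: 1.08
eef_pos: [157.7, 552.9, 280.4]
orientation: [-0.0, -0.1, 0.995, -0.0]
contact_force: [0.2, -0.4, 0.3]
gripper_width: 0.649
gripper_force: 0.0
```

carry_out([
  {"delta_pos":[-0.03,-0.067,0],"rot":[0,0,0]},
  {"delta_pos":[-0.03,-0.067,0],"rot":[0,0,0]},
  {"delta_pos":[-0.03,-0.067,0],"rot":[0,0,0]},
  {"delta_pos":[-0.03,-0.067,0],"rot":[0,0,0]},
  {"delta_pos":[-0.03,-0.067,0],"rot":[0,0,0]},
  {"delta_pos":[-0.03,-0.067,0],"rot":[0,0,0]},
  {"delta_pos":[-0.03,-0.067,0],"rot":[0,0,0]},
  {"delta_pos":[-0.03,-0.067,0],"rot":[0,0,0]},
])

```text
time: 2.08
eef_pos: [329.4, 313.4, 280.2]
orientation: [-0.0, -0.1, 0.995, -0.0]
contact_force: [-0.4, -0.4, -0.1]
gripper_width: 0.651
gripper_force: 0.0
```

carry_out([
  {"delta_pos":[-0.03,-0.067,0],"rot":[0,0,0]},
  {"delta_pos":[-0.03,-0.067,0],"rot":[0,0,0]},
  {"delta_pos":[-0.03,-0.067,0],"rot":[0,0,0]},
  {"delta_pos":[-0.03,-0.067,0],"rot":[0,0,0]},
  {"delta_pos":[-0.03,-0.067,0],"rot":[0,0,0]},
  {"delta_pos":[-0.03,-0.067,0],"rot":[0,0,0]},
  {"delta_pos":[-0.03,-0.067,0],"rot":[0,0,0]},
  {"delta_pos":[-0.03,-0.067,0],"rot":[0,0,0]},
])

```text
time: 3.08
eef_pos: [500.8, 75.1, 280.1]
orientation: [-0.0, -0.1, 0.995, 0.0]
contact_force: [0.1, -0.2, -0.4]
gripper_width: 0.649
gripper_force: 0.0
```

carry_out([
  {"delta_pos":[-0.03,-0.067,0],"rot":[0,0,0]},
  {"delta_pos":[-0.03,-0.067,0],"rot":[0,0,0]},
  {"delta_pos":[-0.03,-0.067,0],"rot":[0,0,0]},
  {"delta_pos":[-0.03,-0.067,0],"rot":[0,0,0]},
  {"delta_pos":[-0.03,-0.067,0],"rot":[0,0,0]},
  {"delta_pos":[-0.03,-0.067,0],"rot":[0,0,0]},
  {"delta_pos":[0,0,0],"rot":[0,0,0]},
  {"delta_pos":[0,0,0],"rot":[0,0,0]},
])

```text
time: 4.08
eef_pos: [628.4, -102.3, 279.9]
orientation: [-0.001, -0.101, 0.995, 0.001]
contact_force: [-0.2, -0.3, -0.7]
gripper_width: 0.649
gripper_force: 0.0
```

carry_out([
  {"delta_pos":[-0.0266,-0.0647,0],"rot":[0,0,0]},
  {"delta_pos":[-0.0266,-0.0647,0],"rot":[0,0,0]},
  {"delta_pos":[0,0,0.03],"rot":[0,0,0]},
  {"delta_pos":[0,0,0.06],"rot":[0,0,0]},
  {"delta_pos":[0,0,0.06],"rot":[0,0,0]},
  {"delta_pos":[0,0,0.06],"rot":[0,0,0]},
  {"delta_pos":[0,0,0.06],"rot":[0,0,0]},
  {"delta_pos":[0,0,0],"rot":[0,0,0]},
])

```text
time: 5.08
eef_pos: [665.0, -158.2, 142.7]
orientation: [-0.003, -0.101, 0.995, 0.002]
contact_force: [0.4, -0.4, 0.5]
gripper_width: 0.651
gripper_force: 0.0
```

```bash
python3 - <<'E'
from m import *
c,p,d,W=ball('side',[667,-160]); print(c.round(1),ctrl.read_state()['eef_pos'],ctrl.read_state()['contact_force'])
cv2.imwrite('pics/side1.png',cv2.resize(p[60:280,220:480,::-1],None,fx=2.5,fy=2.5))
E
```

```text
[ 668.4 -158.4  162.8] [ 666.57620974 -158.95182805  144.79655902] [ 0.62824673 -0.55870032 -0.11137044]
```

View pics/side1.png

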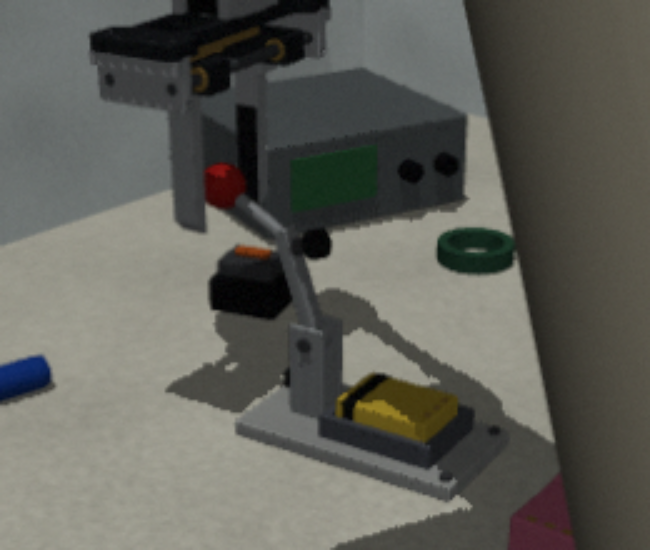

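The side crop shows the fingers either side of the ball (225,185), with the arm below and the yellow pack in its nest. Next I close on the ball and work out the arc.

carry_out([
  {"delta_pos":[0,0,0],"rot":[0,0,0]},
  {"delta_pos":[0,0,0],"rot":[0,0,0]},
  {"delta_pos":[0,0,0],"rot":[0,0,0]},
  {"delta_pos":[0,0,0],"rot":[0,0,0]},
  {"delta_pos":[0,0,0],"rot":[0,0,0]},
  {"delta_pos":[0,0,0],"rot":[0,0,0]},
], gripper=1, force=12)

```text
time: 5.88
eef_pos: [668.2, -159.9, 146.3]
orientation: [0.0, -0.101, 0.995, 0.001]
contact_force: [-0.9, 3.0, 5.8]
gripper_width: 0.333
gripper_force: 12.0
```

```bash
python3 - <<'E'
import numpy as np
f=.335+np.linspace(1.9,.03,25); x=121.8*np.cos(f)/500; z=-121.8*np.sin(f)/500
print(np.c_[np.diff(x),np.diff(z)].round(4).tolist())
E
```

```text
[[0.0154, -0.0111], [0.0162, -0.0099], [0.0169, -0.0086], [0.0175, -0.0072], [0.0181, -0.0059], [0.0185, -0.0044], [0.0187, -0.003], [0.0189, -0.0015], [0.019, -0.0], [0.0189, 0.0014], [0.0188, 0.0029], [0.0185, 0.0044], [0.0181, 0.0058], [0.0176, 0.0072], [0.017, 0.0085], [0.0162, 0.0098], [0.0154, 0.011], [0.0145, 0.0122], [0.0135, 0.0133], [0.0124, 0.0143], [0.0113, 0.0152], [0.0101, 0.0161], [0.0088, 0.0168], [0.0075, 0.0174]]
```

carry_out([
  {"delta_pos":[0.0154,0,-0.011],"rot":[0,0,0]},
  {"delta_pos":[0.0162,0,-0.01],"rot":[0,0,0]},
  {"delta_pos":[0.017,0,-0.0086],"rot":[0,0,0]},
  {"delta_pos":[0.0175,0,-0.0072],"rot":[0,0,0]},
  {"delta_pos":[0.018,0,-0.006],"rot":[0,0,0]},
  {"delta_pos":[0.0185,0,-0.0044],"rot":[0,0,0]},
  {"delta_pos":[0.0187,0,-0.003],"rot":[0,0,0]},
  {"delta_pos":[0.019,0,-0.0015],"rot":[0,0,0]},
])

```text
time: 6.88
eef_pos: [597.9, -174.3, 171.4]
orientation: [-0.001, -0.101, 0.995, 0.001]
contact_force: [-0.5, 5.2, 1.6]
gripper_width: 0.328
gripper_force: 12.0
```

```bash
python3 - <<'E'
from m import *
c,p,d,W=ball('side',[606,-172]); s=ctrl.read_state(); print(c.round(1),s['eef_pos'],s['contact_force'],s['gripper_width'])
E
```

```text
[ 600.2 -172.4  188.6] [ 596.43443077 -174.57797853  171.43351101] [-2.86441758  3.95895591  2.27338573] 0.3306506706025173
```

carry_out([
  {"delta_pos":[0.019,0,0],"rot":[0,0,0]},
  {"delta_pos":[0.019,0,0.0014],"rot":[0,0,0]},
  {"delta_pos":[0.0188,0,0.003],"rot":[0,0,0]},
  {"delta_pos":[0.0185,0,0.0044],"rot":[0,0,0]},
  {"delta_pos":[0.018,0,0.0058],"rot":[0,0,0]},
  {"delta_pos":[0.0176,0,0.0072],"rot":[0,0,0]},
  {"delta_pos":[0.017,0,0.0085],"rot":[0,0,0]},
  {"delta_pos":[0.0162,0,0.0098],"rot":[0,0,0]},
])

```text
time: 7.92
eef_pos: [526.6, -188.8, 150.3]
orientation: [-0.002, -0.101, 0.995, 0.001]
contact_force: [-1.2, 5.6, -0.8]
gripper_width: 0.333
gripper_force: 12.0
```

carry_out([
  {"delta_pos":[0.0154,0,0.011],"rot":[0,0,0]},
  {"delta_pos":[0.0145,0,0.0122],"rot":[0,0,0]},
  {"delta_pos":[0.0135,0,0.0133],"rot":[0,0,0]},
  {"delta_pos":[0.0124,0,0.0143],"rot":[0,0,0]},
  {"delta_pos":[0.0113,0,0.0152],"rot":[0,0,0]},
  {"delta_pos":[0.01,0,0.016],"rot":[0,0,0]},
  {"delta_pos":[0.009,0,0.017],"rot":[0,0,0]},
  {"delta_pos":[0.0075,0,0.015],"rot":[0,0,0]},
])

```text
time: 8.93
eef_pos: [481.6, -198.0, 93.0]
orientation: [-0.001, -0.101, 0.995, 0.001]
contact_force: [-0.5, 4.8, -2.4]
gripper_width: 0.334
gripper_force: 12.0
```

carry_out([
  {"delta_pos":[0,0,0],"rot":[0,0,0]},
  {"delta_pos":[0,0,0],"rot":[0,0,0]},
])

```text
time: 9.18
eef_pos: [481.7, -197.9, 93.6]
orientation: [-0.001, -0.101, 0.995, 0.001]
contact_force: [-0.7, 4.8, -1.4]
gripper_width: 0.329
gripper_force: 12.0
```

```bash
python3 - <<'E'
from m import *
c,p,d,W=ball('side',[480,-198]); s=ctrl.read_state(); print(c.round(1),s['eef_pos'],s['contact_force'],s['gripper_width'])
E
```

```text
[ 484.5 -196.5  111.7] [ 481.76875986 -197.94492907   93.63460809] [-1.2824993   5.63113991 -2.43940576] 0.33328945567860335
```

carry_out([
  {"delta_pos":[0.001,0,0.003],"rot":[0,0,0]},
  {"delta_pos":[0.001,0,0.003],"rot":[0,0,0]},
  {"delta_pos":[0,0,0],"rot":[0,0,0]},
])

```text
time: 9.6
eef_pos: [480.6, -198.2, 90.7]
orientation: [-0.001, -0.101, 0.995, 0.001]
contact_force: [-1.6, 5.2, -1.0]
gripper_width: 0.33
gripper_force: 12.0
```

carry_out([
  {"delta_pos":[0,0,0],"rot":[0,0,0]},
  {"delta_pos":[0,0,0],"rot":[0,0,0]},
  {"delta_pos":[0,0,0],"rot":[0,0,0]},
  {"delta_pos":[0,0,0],"rot":[0,0,0]},
  {"delta_pos":[0,0,0],"rot":[0,0,0]},
  {"delta_pos":[0,0,0],"rot":[0,0,0]},
  {"delta_pos":[0,0,0],"rot":[0,0,0]},
  {"delta_pos":[0,0,0],"rot":[0,0,0]},
], gripper=-0.3)

```text
time: 10.6
eef_pos: [481.9, -198.9, 91.2]
orientation: [0.0, -0.101, 0.995, 0.0]
contact_force: [0.4, 0.3, 0.0]
gripper_width: 0.648
gripper_force: 0.0
```

```bash
python3 - <<'E'
from m import *
c,p,d,W=ball('side',[480,-198]); s=ctrl.read_state(); print(c.round(1),s['eef_pos'],s['contact_force'],s['gripper_width'])
cv2.imwrite('pics/side2.png',cv2.resize(p[100:300,270:530,::-1],None,fx=2.5,fy=2.5))
E
```

```text
[ 482.6 -197.5  107.8] [ 481.91392632 -198.91650471   91.24305157] [-0.15155406  1.0753397  -0.03462218] 0.6481776295441634
```

View pics/side2.png

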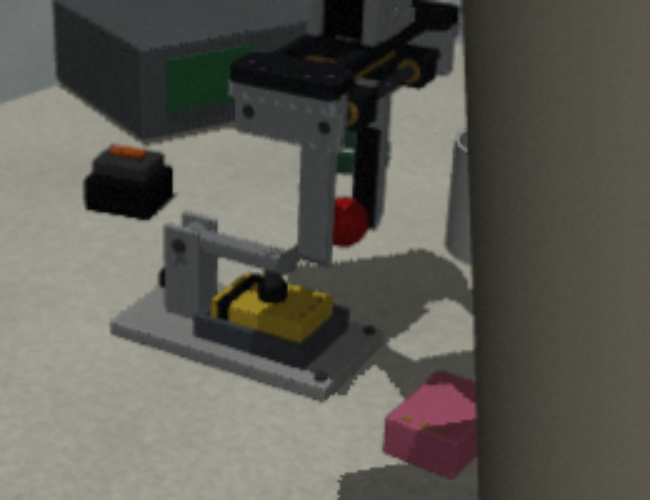

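The clamp is down: the foot sits on the yellow pack at crop (272,290), and the ball at (348,220) lies free between the open fingers. I wait, then grip again and swing back.

carry_out([
  {"delta_pos":[0,0,0],"rot":[0,0,0]},
  {"delta_pos":[0,0,0],"rot":[0,0,0]},
  {"delta_pos":[0,0,0],"rot":[0,0,0]},
  {"delta_pos":[0,0,0],"rot":[0,0,0]},
  {"delta_pos":[0,0,0],"rot":[0,0,0]},
  {"delta_pos":[0,0,0],"rot":[0,0,0]},
  {"delta_pos":[0,0,0],"rot":[0,0,0]},
  {"delta_pos":[0,0,0],"rot":[0,0,0]},
])

```text
time: 11.65
eef_pos: [481.9, -198.9, 91.3]
orientation: [0.0, -0.101, 0.995, 0.0]
contact_force: [0.6, -0.7, -0.7]
gripper_width: 0.65
gripper_force: 0.0
```

carry_out([
  {"delta_pos":[0,0,0],"rot":[0,0,0]},
  {"delta_pos":[0,0,0],"rot":[0,0,0]},
  {"delta_pos":[0,0,0],"rot":[0,0,0]},
  {"delta_pos":[0,0,0],"rot":[0,0,0]},
  {"delta_pos":[0,0,0],"rot":[0,0,0]},
  {"delta_pos":[0,0,0],"rot":[0,0,0]},
  {"delta_pos":[0,0,0],"rot":[0,0,0]},
  {"delta_pos":[0,0,0],"rot":[0,0,0]},
])

```text
time: 12.65
eef_pos: [481.9, -198.9, 91.2]
orientation: [0.0, -0.101, 0.995, 0.0]
contact_force: [-0.1, -0.3, 0.0]
gripper_width: 0.65
gripper_force: 0.0
```

carry_out([
  {"delta_pos":[0,0,0.003],"rot":[0,0,0]},
  {"delta_pos":[0,0,0],"rot":[0,0,0]},
  {"delta_pos":[0,0,0],"rot":[0,0,0]},
  {"delta_pos":[0,0,0],"rot":[0,0,0]},
  {"delta_pos":[0,0,0],"rot":[0,0,0]},
  {"delta_pos":[0,0,0],"rot":[0,0,0]},
  {"delta_pos":[0,0,0],"rot":[0,0,0]},
])

```text
time: 13.52
eef_pos: [481.9, -198.9, 89.7]
orientation: [0.0, -0.101, 0.995, 0.0]
contact_force: [-0.7, -0.0, -0.7]
gripper_width: 0.65
gripper_force: 0.0
```

carry_out([
  {"delta_pos":[0,0,0],"rot":[0,0,0]},
  {"delta_pos":[0,0,0],"rot":[0,0,0]},
  {"delta_pos":[0,0,0],"rot":[0,0,0]},
  {"delta_pos":[0,0,0],"rot":[0,0,0]},
  {"delta_pos":[0,0,0],"rot":[0,0,0]},
  {"delta_pos":[0,0,0],"rot":[0,0,0]},
], gripper=1, force=12)

```text
time: 14.28
eef_pos: [481.7, -198.0, 89.7]
orientation: [-0.0, -0.101, 0.995, 0.001]
contact_force: [-0.4, 4.9, 2.0]
gripper_width: 0.329
gripper_force: 12.0
```

carry_out([
  {"delta_pos":[-0.0075,0,-0.0174],"rot":[0,0,0]},
  {"delta_pos":[-0.009,0,-0.017],"rot":[0,0,0]},
  {"delta_pos":[-0.01,0,-0.016],"rot":[0,0,0]},
  {"delta_pos":[-0.0113,0,-0.0152],"rot":[0,0,0]},
  {"delta_pos":[-0.0124,0,-0.0143],"rot":[0,0,0]},
  {"delta_pos":[-0.0135,0,-0.0133],"rot":[0,0,0]},
  {"delta_pos":[-0.0145,0,-0.0122],"rot":[0,0,0]},
  {"delta_pos":[-0.0154,0,-0.011],"rot":[0,0,0]},
])

```text
time: 15.28
eef_pos: [526.7, -188.8, 148.7]
orientation: [-0.001, -0.101, 0.995, 0.001]
contact_force: [-3.3, 4.9, 0.8]
gripper_width: 0.331
gripper_force: 12.0
```

```bash
python3 - <<'E'
from m import *
c,p,d,W=ball('side',[525,-189]); s=ctrl.read_state(); print(c.round(1),s['eef_pos'],s['contact_force'],s['gripper_width'])
E
```

```text
[ 524.9 -188.3  165.7] [ 528.05480581 -188.54765605  149.43219036] [-3.31484383  5.905456    2.45336427] 0.33315731676255417
```

carry_out([
  {"delta_pos":[-0.0162,0,-0.0098],"rot":[0,0,0]},
  {"delta_pos":[-0.017,0,-0.0085],"rot":[0,0,0]},
  {"delta_pos":[-0.0176,0,-0.0072],"rot":[0,0,0]},
  {"delta_pos":[-0.018,0,-0.0058],"rot":[0,0,0]},
  {"delta_pos":[-0.0185,0,-0.0044],"rot":[0,0,0]},
  {"delta_pos":[-0.0188,0,-0.003],"rot":[0,0,0]},
  {"delta_pos":[-0.019,0,-0.0014],"rot":[0,0,0]},
  {"delta_pos":[-0.019,0,0],"rot":[0,0,0]},
])

```text
time: 16.32
eef_pos: [599.4, -174.0, 170.2]
orientation: [0.001, -0.101, 0.995, 0.0]
contact_force: [-1.7, 5.6, 5.1]
gripper_width: 0.332
gripper_force: 12.0
```

carry_out([
  {"delta_pos":[-0.019,0,0.0015],"rot":[0,0,0]},
  {"delta_pos":[-0.0187,0,0.003],"rot":[0,0,0]},
  {"delta_pos":[-0.0185,0,0.0044],"rot":[0,0,0]},
  {"delta_pos":[-0.018,0,0.006],"rot":[0,0,0]},
  {"delta_pos":[-0.0175,0,0.0072],"rot":[0,0,0]},
  {"delta_pos":[-0.017,0,0.0086],"rot":[0,0,0]},
  {"delta_pos":[-0.0162,0,0.01],"rot":[0,0,0]},
  {"delta_pos":[-0.013,0,0.009],"rot":[0,0,0]},
])

```text
time: 17.32
eef_pos: [669.6, -159.7, 145.7]
orientation: [0.004, -0.101, 0.995, 0.0]
contact_force: [0.9, 7.0, 3.8]
gripper_width: 0.326
gripper_force: 12.0
```

carry_out([
  {"delta_pos":[0,0,0],"rot":[0,0,0]},
  {"delta_pos":[0,0,0],"rot":[0,0,0]},
])

```text
time: 17.58
eef_pos: [669.5, -159.7, 145.8]
orientation: [0.004, -0.101, 0.995, 0.0]
contact_force: [1.6, 6.4, 3.8]
gripper_width: 0.323
gripper_force: 12.0
```

```bash
python3 - <<'E'
from m import *
c,p,d,W=ball('side',[667,-160]); s=ctrl.read_state(); print(c.round(1),s['eef_pos'],s['contact_force'],s['gripper_width'])
E
```

```text
[ 663.3 -160.   166.9] [ 669.4889537  -159.7388209   145.80152924] [2.21648953 6.81722192 3.50591523] 0.3231764922773139
```

carry_out([
  {"delta_pos":[0,0,0],"rot":[0,0,0]},
  {"delta_pos":[0,0,0],"rot":[0,0,0]},
  {"delta_pos":[0,0,0],"rot":[0,0,0]},
  {"delta_pos":[0,0,0],"rot":[0,0,0]},
  {"delta_pos":[0,0,0],"rot":[0,0,0]},
  {"delta_pos":[0,0,0],"rot":[0,0,0]},
  {"delta_pos":[0,0,0],"rot":[0,0,0]},
], gripper=-0.3)

```text
time: 18.5
eef_pos: [665.9, -161.2, 143.1]
orientation: [0.0, -0.101, 0.995, 0.0]
contact_force: [0.1, -0.2, -0.3]
gripper_width: 0.651
gripper_force: 0.0
```

carry_out([
  {"delta_pos":[0,0,-0.04],"rot":[0,0,0]},
  {"delta_pos":[0,0,-0.05],"rot":[0,0,0]},
  {"delta_pos":[0,0,-0.05],"rot":[0,0,0]},
  {"delta_pos":[0,0,-0.05],"rot":[0,0,0]},
  {"delta_pos":[0,0,-0.05],"rot":[0,0,0]},
  {"delta_pos":[0,0,0],"rot":[0,0,0]},
  {"delta_pos":[0,0,0],"rot":[0,0,0]},
  {"delta_pos":[0,0,0],"rot":[0,0,0]},
])

```text
time: 19.5
eef_pos: [665.2, -161.0, 261.5]
orientation: [-0.001, -0.101, 0.995, 0.001]
contact_force: [0.3, -0.9, -0.3]
gripper_width: 0.65
gripper_force: 0.0
```

```bash
python3 - <<'E'
from m import *
c,p,d,W=ball('side',[667,-160]); s=ctrl.read_state(); print(c.round(1),s['eef_pos'],s['contact_force'],s['gripper_width'])
c2=ball('side',[647,232])[0];print(c2)
m=(W[...,2]>36)&(W[...,2]<46)&(np.linalg.norm(W[...,:2]-[530,-186],axis=2)<60)&(d>0)
print(cv2.minAreaRect(W[m][:,:2].astype(np.float32)))
cv2.imwrite('pics/side3.png',p[...,::-1])
E
```

```text
[ 668.6 -158.6  163.3] [ 665.31909572 -161.03162372  261.67051976] [-0.02314659 -0.27304136 -0.699905  ] 0.6480331686682718
[655.31615973 233.02932646 163.76979994]
((540.9598999023438, -183.44400024414062), (94.68130493164062, 52.35691833496094), 11.67380142211914)
```

View pics/side3.png

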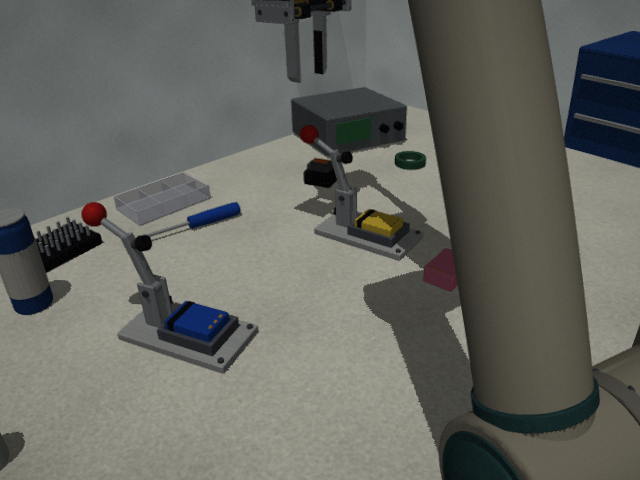

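The knob of the yellow pack's clamp is back at (309,132), fully open. The yellow pack (381,224) is in its nest, the clamp on the blue pack is unchanged, and the gripper is clear.

```bash
python3 -c "from workcell import ctrl; print(ctrl.sign_off())"
```

```text
the job is handed in; nothing more can be done
None
```

The clamp closed on the yellow pack and held by itself for about 3 s, then was swung back fully open and released; the pack is still in its nest, the clamp on the blue pack was not touched, and the job was handed in at about 20 s (no verdict returned).

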